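Find the hidden release notch and pop the distribution box cover

ROBOT

A 6-joint arm with a two-finger parallel gripper is mounted at the origin on the work surface. World frame = base frame: x ahead of the robot, y to its left, z up, the work surface at z = 0. Lengths are in m, angles in degrees, forces in N, time in s.
With the tool pointing down it reaches from about 0.15 to 0.775 m from the base axis. Payload 6.1 kg.
Tool frame: the origin (TCP) lies at the very end of the fingers, on their centre line; the grasp point (between the pads) lies 19 mm behind it; z points along the fingers, y is the line along which they close (so a half turn about z gives the same grasp; the last joint's range is limited). The gripper opens to 85 mm and grips with 20 to 120 N. Pads are 22 mm wide; open, the fingers measure 114 mm over their backs; the gripper's body (76 mm by 85 mm) begins 54 mm behind the grasp point. The pads swing forward as they close: fully open they stand 13 mm farther back than shut.
Start: joints at [-69.786, 7.208, -2.269, 80.523, 0, 90], TCP at [0.181, -0.493, 0.231] pointing down, gripper open.
Joint ranges: [-155.77, 155.77], [-54.66, 111.73], [-72.52, 77.12], [-102.08, 115.82], [-83.92, 84.16], [-180, 180]. Speed limits (degrees/s): [136.94, 136.94, 172.46, 180, 180, 180].

INTERFACE

Orientations are given as a 3x3 rotation matrix whose columns are the frame's x, y, z axes.
In Python, from rig import read_state, imaging, job, spotter gives the robot as it stands.
- The arm moves only by the shell command python3 -m inch 'ROWS' [OPENING] [FORCE]. ROWS is text: rows parted by semicolons, each of 4 numbers parted by spaces: the shift along the tool's x, y, z in m, then the turn about the tool's z in rad. In form: dx dy dz spin; .... A call has 1 to 12 rows; each row shifts and turns the commanded pose from where the row before left it, along the tool's axes as they then stand; what a row does not reach is not made up. A row lasts 1/10 s, in which the tool goes at most 50 mm and 8.59 degrees, less where a joint would pass 70% of its speed; a pose out of reach is approached as far as the arm can. A call is refused whole if a number of a shift passes 0.05 or a number of a turn 0.15, either way. A call with a gripper value outside its range is refused whole. OPENING is the finger opening in m, from 0 to 0.0854, set as the call begins (- or left out, the last holds). The fingers move at their own pace and stop on an object; FORCE is the grip in N (left out, the last holds). Time passes only in rows, so rows that do not move let the fingers close. It gives the time, the measured TCP pose, the force, the opening and the grip force at its end, in the units of the state.
- read_state(): the state, without advancing time (a new reading comes with each control period).
- imaging.read_camera(name): name is "scene" or "top" or "wrist"; returns the picture (420x560x3 uint8, red, green, blue); there is no depth.
- imaging.camera_info(name): a dict with "fx", "fy", "cx", "cy" (pixels), "dist_coeffs" ([k1, k2, p1, p2, k3] as OpenCV has them; the pictures are not rectified), "origin" and "orientation" of the camera in the world; the wrist camera has in their place "hand_eye" (4x4, takes a point from camera to tool coordinates, whose origin is the TCP and whose axes are the flange's). Camera axes: x right, y down, z forward; pixel columns grow to the right and rows downward; lengths in m; the calibration is good to about 2 mm. A picture is of the moment at which its call begins: read the wrist's pose just before it. camera_info takes no time and is no camera call.
- job.sign_off(): hands the job in; it is judged then, once.
Trained networks look in the newest picture that a camera, given by its name, has taken for a name from the list of things; names that differ only in an ending like _2 or _b are one class to them, and where a whole thing is asked for, a point or a joint stands for the part that bears it (a point fixed in the world has none). Each returns a list of dicts, best first, with "confidence" (0 to 1); they miss things now and then, are a little off and sometimes report something else, mostly with a low value. They report only what shows in the picture. A call takes as long as a camera call.
- spotter.regions_of(camera, name): "mask" (420x560 bool, what is visible of it) and "extent" ([left, top, right, bottom] as shares, 0 to 1, of the picture: columns of its width, rows of its height, round what is visible of it).
- spotter.spot_point(camera, name): "xy" ([column, row] as shares, 0 to 1, of the picture: columns of its width, rows of its height: a listed point, or the origin of a listed thing).
The state is a dict: "clock": time; "joints": joint angles; "dq": joint speeds; "effort": joint torques, N m; "tcp_pos": TCP position; "ee_rot": TCP orientation; "contact_force": force on the tool from outside, world axes, zero at the start; "wrist_torque": the same for the moment, N m; "finger_gap": finger opening in m; "gripper_force": force on a finger pad.
Only numpy, scipy, OpenCV 4.12 (cv2) and the standard library are available. Lean on these libraries where they do the work, as an engineer would, in place of code of your own. Each camera call takes 0.05 s, during which the arm holds its last target. There are 200 camera calls.

TASK

Open the catch of the white distribution box by touch: starting near either end of its blue front ledge, feel along the ledge top with a fingertip until you find the hidden notch, then press the release plate inside the notch fully home, so that the clear cover pops ajar by itself, and draw back. Do not pull, pry or push the cover itself, and leave the cups, bottle, meter, screwdriver and loose terminal block where they are.

Things in the scene. Friction and masses are not known exactly. Their poses are not given: they have to be found in the camera images.
- box: White distribution box fixed on the black board (board top 15 mm above the table), 390 mm wide. Origin on its underside, below the middle of the front ledge; own x points level across the ledge towards the clear cover, y runs along the ledge, z up. Things in front of the ledge are at most 40 mm tall.
- ledge_mid (a point): Middle of the ledge's length and depth, at the height of the solid ledge's top (in the air if the notch is there); axes as the box's. The ledge is a flat blue bar 44 mm deep in x, its top 50 mm above the box's origin. Behind it a white wall (x 24 to 30 mm) rises 8 mm higher than the ledge top and carries the cover, whose front edge is at x 32 mm.
- ledge_left (a point): Left end (y +105 mm) of the exposed ledge, at its top; beyond it, 90 mm more, a white corner cap 2 mm higher. The one notch, 50 mm long in y, cuts through the ledge's full depth with its centre anywhere between y -45 and +45 mm; it differs each time and no reading tells where. Elsewhere the ledge is solid.
- ledge_right (a point): Right end (y -105 mm) of the exposed ledge, at its top; beyond it an equal corner cap.
- release (a joint): Travel straight down of the blue release plate (38 x 46 mm) that fills the notch's floor, its top 10 mm below the ledge top as found, 18 mm when home. In m: 0 as found, 0.008 at its hard stop (home). It needs about 6 N, has no return spring and stays where it is left.
- cover (a joint): Angle of the clear cover with grey rim, rad: 0 closed, hinged on the far side of the box. It is linked to the release plate and rises with it (18 rad per m of travel), to about 0.14 with the plate home: the front edge then stands 18 mm higher. It holds still once released.
- cover_front (a point): Middle of the cover's front top edge.
- red_cup: Bystander, loose: red plastic cup, 66 mm across, 55 mm tall; origin at the centre of its underside as it stands.
- yellow_cup: Bystander, loose: yellow plastic cup, 66 mm across, 55 mm tall; origin at the centre of its underside as it stands.
- bottle: Bystander, loose: clear water bottle with blue cap and label, 62 mm across, 190 mm tall; origin at the centre of its underside as it stands.
- driver: Bystander, loose: screwdriver with yellow handle, lying down, about 30 mm thick or less; handle to its own -x; origin at the centre of its underside.
- terminal: Bystander, loose: loose grey terminal block with orange levers, 30 x 50 x 31 mm; origin at the centre of its underside as it stands.
- meter: Bystander, loose: yellow hand meter lying flat, 100 x 70 x 35 mm; origin at the centre of its underside as it stands.

How it is judged:
By the outcome, as a careful person would: the job done as asked, in the order asked, and still so for the second after the job is handed in, with the robot touching nothing.
It also fails if it takes over 64 s, if anything falls off the work surface, if the arm or the gripper's body presses on something with over 40 N, if the wrist force passes 120 N, or if a joint passes its speed limit or range.

## Working session

There is one attempt and no reset: what is moved stays moved. The work goes in short steps, Python scripts to look and compute and a shell command to move; the robot and the scene stay as the last step left them, time stands still between calls to the robot, and variables do not carry over. Pictures are saved under pics/ and viewed, at most 10 in all, crops included, and the job is handed in when it is done.

```bash
mkdir -p pics; cat > h.py <<'E'
import numpy as np, cv2
from rig import read_state, imaging, job, spotter
def ray(cam,xy):
    i=imaging.camera_info(cam); K=np.array([[i['fx'],0,i['cx']],[0,i['fy'],i['cy']],[0,0,1]])
    p=np.array(xy)*[560,420]
    u=cv2.undistortPoints(p.reshape(1,1,2).astype(float),K,np.array(i['dist_coeffs']))[0,0]
    d=np.array([u[0],u[1],1.])
    if 'origin' in i: return np.array(i['origin']),np.array(i['orientation'])@d
    s=read_state();H=np.array(i['hand_eye']);R=np.array(s['ee_rot'])
    return R@H[:3,3]+s['tcp_pos'],R@H[:3,:3]@d
def atz(cam,xy,z):
    o,d=ray(cam,xy); return o+d*(z-o[2])/d[2]
E
python3 - <<'E'
from h import *
s=read_state();print(s['clock'],s['tcp_pos'],np.round(s['ee_rot'],3).tolist(),s['finger_gap'],s['contact_force'])
for c in ('scene','top'):
    im=imaging.read_camera(c);cv2.imwrite(f'pics/{c}0.png',im[:,:,::-1])
    for n,z in (('ledge_mid',.065),('ledge_left',.065),('ledge_right',.065),('cover_front',.08),('box',.015),('red_cup',0),('yellow_cup',0),('bottle',0),('driver',0),('terminal',0),('meter',0)):
        for r in spotter.spot_point(c,n)[:1]: print(c,n,round(r['confidence'],2),np.round(np.array(r['xy'])*[560,420]),atz(c,r['xy'],z).round(3))
print(read_state()['clock'])
E
```

```text
0.0 [ 0.18125816 -0.49228056  0.2305273 ] [[0.938, 0.346, -0.001], [0.346, -0.938, 0.001], [0.0, -0.002, -1.0]] 0.08513966989618996 [ 0.72735769  0.25203542 -0.35543559]
scene ledge_mid 0.61 [321. 196.] [0.505 0.073 0.065]
scene ledge_right 0.96 [275. 185.] [ 0.497 -0.03   0.065]
scene cover_front 0.96 [315. 202.] [0.537 0.064 0.08 ]
scene box 0.95 [317. 207.] [0.499 0.065 0.015]
scene red_cup 0.61 [333. 312.] [0.725 0.138 0.   ]
scene yellow_cup 0.62 [250. 287.] [ 0.711 -0.028  0.   ]
scene bottle 0.89 [446. 281.] [ 0.611  0.345 -0.   ]
scene driver 0.62 [361. 193.] [0.423 0.156 0.   ]
scene terminal 0.89 [287. 176.] [ 0.409 -0.022 -0.   ]
scene meter 0.75 [176. 208.] [ 0.56  -0.246  0.   ]
top ledge_mid 0.69 [248. 236.] [0.502 0.064 0.065]
top ledge_left 0.92 [203. 230.] [0.513 0.172 0.065]
top ledge_right 0.87 [294. 241.] [ 0.494 -0.044  0.065]
top cover_front 0.75 [250. 219.] [0.542 0.061 0.08 ]
top box 0.86 [253. 237.] [0.502 0.055 0.015]
top red_cup 0.72 [220. 147.] [0.732 0.147 0.   ]
top yellow_cup 0.74 [291. 156.] [ 0.713 -0.035  0.   ]
top bottle 0.95 [143. 187.] [0.62  0.337 0.   ]
top driver 0.72 [213. 261.] [0.439 0.154 0.   ]
top terminal 0.58 [279. 271.] [ 0.419 -0.011  0.   ]
top meter 0.61 [374. 216.] [ 0.564 -0.253  0.   ]
1.2
```

View pics/scene0.png

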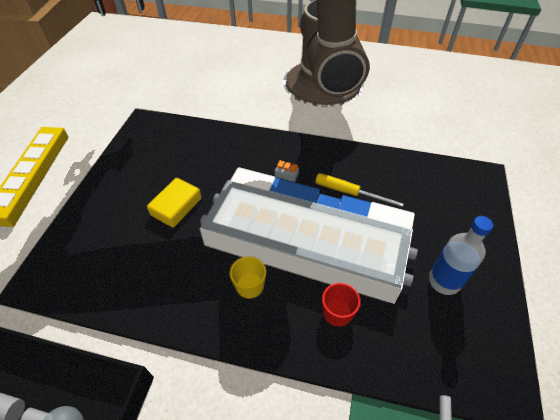

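View pics/top0.png

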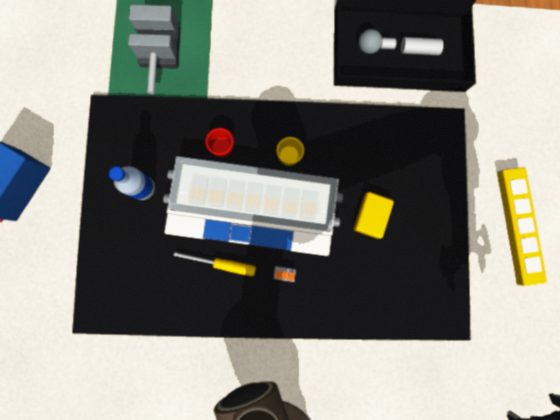

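The scene view shows the box with its ledge facing the robot, around px (270–370, 185–210). The driver and terminal block lie in front of it. The top view has the ledge running from (203,230) to (294,241). That matches z = 0.065, a length of 0.217 m and a yaw of about -5°. I'll shut the fingers, turn to the box axes and go above the right end.

```bash
python3 -m inch '0 0 0 0.145; 0 0 0 0.145; 0 0 0 0.145; 0.023 -0.04 0 0; 0.023 -0.04 0 0; 0.023 -0.04 0 0; 0.023 -0.04 0 0; 0.023 -0.04 0 0; 0.023 -0.04 0 0; 0.023 -0.04 0 0; 0.023 -0.04 0 0; 0.023 -0.04 0 0' 0 20
python3 -m inch '0.022 -0.04 0 0; 0.022 -0.04 0 0; 0.022 -0.04 0 0; 0 0 0 0; 0 0 0 0'
python3 - <<'E'
from h import *
s=read_state();print(s['clock'],s['tcp_pos'],np.round(s['ee_rot'],3).tolist(),s['finger_gap'],s['contact_force'])
c='wrist'
im=imaging.read_camera(c);cv2.imwrite(f'pics/{c}0.png',im[:,:,::-1])
for n,z in (('ledge_mid',.065),('ledge_left',.065),('ledge_right',.065),('cover_front',.08)):
    for r in spotter.spot_point(c,n)[:1]: print(c,n,round(r['confidence'],2),np.round(np.array(r['xy'])*[560,420]),atz(c,r['xy'],z).round(3))
E
```

```text
clock: 2.4
tcp_pos: [0.418, -0.1491, 0.2316]
ee_rot: [[0.997, -0.082, 0.001], [-0.082, -0.997, -0.0], [0.001, 0.0, -1.0]]
contact_force: [0.8, -0.7, -0.7]
finger_gap: 0.0001
gripper_force: 0.0
clock: 2.9
tcp_pos: [0.4929, -0.0381, 0.231]
ee_rot: [[0.997, -0.077, -0.001], [-0.077, -0.997, 0.002], [-0.001, -0.002, -1.0]]
contact_force: [-0.2, 0.2, -0.2]
finger_gap: -0.0002
gripper_force: 0.0
2.9 [ 0.4928768  -0.03809073  0.23095533] [[0.997, -0.077, -0.001], [-0.077, -0.997, 0.002], [-0.001, -0.002, -1.0]] -0.00016608947169611185 [-0.2158883   0.16326913 -0.17330648]
wrist ledge_left 0.81 [ 35. 178.] [0.522 0.17  0.065]
wrist ledge_right 0.75 [286. 190.] [ 0.495 -0.041  0.065]
wrist cover_front 0.94 [146. 149.] [0.539 0.065 0.08 ]
```

View pics/wrist0.png

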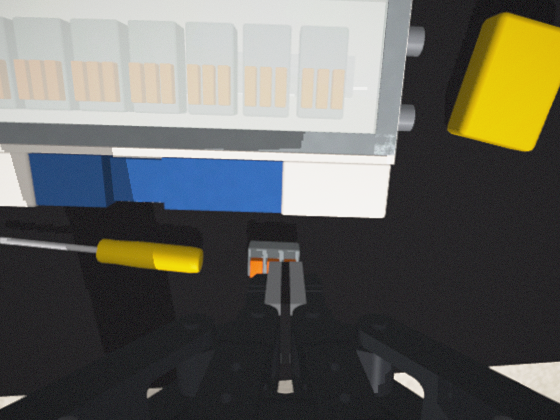

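The wrist view shows the blue ledge from col 30 to 283, with its front edge at rows 207–214. The driver and terminal block sit in front and lower. I'll refine the ledge frame from those edges.

```bash
python3 - <<'E'
from h import *
for p in ((283,162),(283,214),(165,210),(30,206),(32,154),(384,217)): print(p,atz('wrist',np.array(p)/[560,420],.065).round(4))
E
```

```text
(283, 162) [ 0.5184 -0.0401  0.065 ]
(283, 214) [ 0.4738 -0.0364  0.065 ]
(165, 210) [0.4855 0.0644 0.065 ]
(30, 206) [0.4986 0.1805 0.065 ]
(32, 154) [0.5422 0.1667 0.065 ]
(384, 217) [ 0.464  -0.1231  0.065 ]
```

```bash
python3 -m inch '0.002 -0.02 0 0.037; 0 0 0.03 0; 0 0 0.03 0; 0 0 0.03 0; 0 0 0.03 0; 0 0 0.02 0; 0 0 0.01 0; 0 0 0.006 0; 0 0 0 0;0 0 0 0'
python3 -m inch '0 0 0.002 0; 0 0 0.001 0; 0 0 0.001 0; 0 0 0.001 0; 0 0 0 0; 0 0 0 0'
```

```text
clock: 4.15
tcp_pos: [0.4953, -0.0377, 0.0764]
ee_rot: [[0.996, -0.087, 0.003], [-0.087, -0.996, 0.018], [0.001, -0.018, -1.0]]
contact_force: [-0.2, -0.3, 0.1]
finger_gap: 0.0001
gripper_force: 0.0
clock: 4.75
tcp_pos: [0.4946, -0.0374, 0.0703]
ee_rot: [[0.996, -0.086, 0.001], [-0.086, -0.996, 0.018], [-0.0, -0.018, -1.0]]
contact_force: [-0.3, 0.2, -0.6]
finger_gap: 0.0002
gripper_force: 0.0
```

```bash
python3 -m inch '0 -0.01 -0.002 0; 0 -0.01 0 0; 0 0 0 0.025; 0 0 0 0; 0 0 0 0'; python3 -c "
from h import *
s=read_state();print(s['joints'],s['dq'])"
```

```text
clock: 5.25
tcp_pos: [0.4948, -0.0346, 0.0727]
ee_rot: [[0.996, -0.088, 0.002], [-0.088, -0.996, 0.031], [-0.001, -0.031, -1.0]]
contact_force: [-0.7, 0.8, -0.6]
finger_gap: -0.0003
gripper_force: 0.0
[ -5.06767988   7.02000912 -22.70678304  60.33313133   1.79988262
 180.00053166] [ 0.20345476 -0.02928556  0.03929663 -0.1072436  -0.04643072 -0.11858977]
```

Joint 6 is at its +180° limit, which is why the moves fell short and the tool tilted. I'll lift and turn back 90°, so that tool x runs along the ledge.

```bash
python3 -m inch '0 0 -0.03 -0.14; 0 0 0 -0.14; 0 0 0 -0.14; 0 0 0 -0.14; 0 0 0 -0.14; 0 0 0 -0.14; 0 0 0 -0.14; 0 0 0 -0.14; 0 0 0 -0.14; 0 0 0 -0.14; 0 0 0 -0.14; 0 0 0 0';python3 -m inch '0 0 0 0; 0 0 0 0'
```

```text
clock: 6.45
tcp_pos: [0.4948, -0.0353, 0.1027]
ee_rot: [[0.118, 0.993, 0.002], [0.992, -0.118, 0.031], [0.031, -0.002, -1.0]]
contact_force: [0.4, 0.8, 1.1]
finger_gap: 0.0
gripper_force: 0.0
clock: 6.65
tcp_pos: [0.4948, -0.0353, 0.1027]
ee_rot: [[0.121, 0.993, 0.002], [0.992, -0.121, 0.031], [0.031, -0.002, -1.0]]
contact_force: [-0.8, 0.1, -0.2]
finger_gap: -0.0002
gripper_force: 0.0
```

```bash
python3 -m inch '0.014 0 0 0.006; 0 0 0.015 0; 0 0 0.01 0; 0 0 0.006 0; 0 0 0 0;0 0 0 0'
python3 -m inch '0 0 0.002 0; 0 0 0.001 0; 0 0 0.001 0; 0 0 0.001 0; 0 0 0 0; 0 0 0 0'
```

```text
clock: 7.25
tcp_pos: [0.4965, -0.0205, 0.0723]
ee_rot: [[0.125, 0.992, 0.002], [0.992, -0.125, 0.031], [0.031, -0.002, -1.0]]
contact_force: [0.1, 0.3, 1.2]
finger_gap: 0.0003
gripper_force: 0.0
clock: 7.85
tcp_pos: [0.4966, -0.0202, 0.0672]
ee_rot: [[0.124, 0.992, 0.002], [0.992, -0.124, 0.031], [0.031, -0.002, -1.0]]
contact_force: [-0.1, 0.2, 0.1]
finger_gap: -0.0003
gripper_force: 0.0
```

```bash
python3 -m inch '0 0 0.001 -0.01; 0 0 0.0005 0; 0 0 0 0; 0 0 0 0'
python3 -m inch '0 0 0.0005 0; 0 0 0.0005 0; 0 0 0 0'
python3 -m inch '0 0 0.0005 0; 0 0 0.0005 0; 0 0 0 0'|egrep 'tcp|force'
```

```text
clock: 8.25
tcp_pos: [0.4965, -0.0202, 0.0657]
ee_rot: [[0.114, 0.993, 0.002], [0.993, -0.114, 0.031], [0.031, -0.002, -1.0]]
contact_force: [-0.3, 0.3, -0.2]
finger_gap: 0.0002
gripper_force: 0.0
clock: 8.55
tcp_pos: [0.4967, -0.0201, 0.0652]
ee_rot: [[0.114, 0.993, 0.002], [0.993, -0.114, 0.031], [0.031, -0.001, -1.0]]
contact_force: [-1.3, 0.5, 4.1]
finger_gap: -0.0002
gripper_force: 2.2
tcp_pos: [0.4967, -0.0201, 0.0651]
contact_force: [-4.8, -0.7, 11.4]
gripper_force: 6.1
```

Contact is at z ≈ 0.065, matching the ledge top. I'll ease the press a little and slide towards +y.

```bash
python3 -m inch '0 0 -0.0005 0; 0.004 0 0.0001 0; 0.004 0 0.0001 0; 0.004 0 0.0002 0; 0 0 0 0'|egrep 'clock|tcp|force'
python3 -m inch '0.004 0 0.0001 0; 0.004 0 0.0001 0; 0.004 0 0.0002 0; 0 0 0 0'|egrep 'clock|tcp|force'
```

```text
clock: 9.35
tcp_pos: [0.4989, -0.0088, 0.0652]
contact_force: [-0.2, -3.5, 6.6]
gripper_force: 3.1
clock: 9.75
tcp_pos: [0.5003, 0.0031, 0.0652]
contact_force: [-0.2, -2.6, 7.3]
gripper_force: 3.2
```

```bash
python3 -m inch '0.004 0 0.0001 0; 0.004 0 0.0001 0; 0.004 0 0.0001 0; 0.004 0 0.0002 0; 0 0 0 0'|egrep 'clock|tcp|force'
python3 -m inch '0.004 0 0.0001 0; 0.004 0 0.0001 0; 0.004 0 0.0001 0; 0.004 0 0.0002 0; 0 0 0 0'|egrep 'clock|tcp|force'
```

```text
clock: 10.25
tcp_pos: [0.5021, 0.0191, 0.0652]
contact_force: [-0.1, -2.6, 6.8]
gripper_force: 3.2
clock: 10.75
tcp_pos: [0.5039, 0.035, 0.0652]
contact_force: [-0.1, -2.7, 5.3]
gripper_force: 3.2
```

```bash
python3 -m inch '0.004 0 0.0002 0; 0.004 0 0.0001 0; 0.004 0 0.0001 0; 0.004 0 0.0002 0; 0 0 0 0'|egrep 'clock|tcp|force'
```

```text
clock: 11.25
tcp_pos: [0.5058, 0.0508, 0.0651]
contact_force: [-0.7, -3.1, 7.1]
gripper_force: 3.5
```

```bash
python3 -m inch '0.004 0 0.0002 0; 0.004 0 0.0001 0; 0.004 0 0.0001 0; 0 0 0 0'|egrep 'clock|tcp|force'
```

```text
clock: 11.65
tcp_pos: [0.5072, 0.0628, 0.0652]
contact_force: [0.0, -2.9, 7.6]
gripper_force: 3.6
```

```bash
python3 -m inch '0.004 0 0.0001 0; 0.004 0 0.0001 0; 0.004 0 0.0002 0; 0 0 0 0'|egrep 'clock|tcp|force'
```

```text
clock: 12.05
tcp_pos: [0.5076, 0.0757, 0.0639]
contact_force: [0.1, -0.1, -0.4]
gripper_force: 0.0
```

```bash
python3 -m inch '0.004 0 0.0001 0; 0.004 0 0.0001 0; 0.004 0 0.0001 0; 0 0 0 0'|egrep 'clock|tcp|force'
```

```text
clock: 12.45
tcp_pos: [0.5089, 0.0878, 0.064]
contact_force: [0.1, 0.2, -0.0]
gripper_force: 0.0
```

The force vanished and the tip dropped between y = 0.063 and 0.076, so this is the notch, centred at about y = 0.077–0.090. I'll back up 4 mm and go down.

```bash
python3 -m inch '-0.004 0 0 0; 0 0 0.003 0; 0 0 0.003 0; 0 0 0.001 0; 0 0 0 0'|egrep 'clock|tcp|force'
```

```text
clock: 12.95
tcp_pos: [0.5082, 0.0834, 0.0567]
contact_force: [-1.5, -0.1, -0.0]
gripper_force: 0.0
```

```bash
python3 -m inch '0 0 0.001 0; 0 0 0.001 0; 0 0 0.001 0; 0 0 0.001 0; 0 0 0 0'|egrep 'clock|tcp|force'
```

```text
clock: 13.45
tcp_pos: [0.5086, 0.0836, 0.0533]
contact_force: [-1.1, 0.2, 4.0]
gripper_force: 2.0
```

```bash
python3 -m inch '0 0 0.001 0; 0 0 0.001 0; 0 0 0.001 0; 0 0 0.001 0; 0 0 0 0'|egrep 'clock|tcp|force'
```

```text
clock: 13.95
tcp_pos: [0.5086, 0.0836, 0.0491]
contact_force: [-1.3, -1.1, 3.5]
gripper_force: 1.9
```

```bash
python3 -m inch '0 0 0.001 0; 0 0 0.001 0; 0 0 0.0005 0; 0 0 0 0'|egrep 'clock|tcp|force'
```

```text
clock: 14.35
tcp_pos: [0.5087, 0.0836, 0.0471]
contact_force: [-3.5, -2.3, 8.6]
gripper_force: 4.2
```

```bash
python3 -m inch '0 0 0.0005 0; 0 0 0.0005 0; 0 0 0 0;0 0 0 0'|egrep 'clock|tcp|force'
```

```text
clock: 14.75
tcp_pos: [0.5087, 0.0836, 0.047]
contact_force: [-5.5, -2.6, 15.3]
gripper_force: 7.6
```

It's against the hard stop: 15 N with no further travel, 18 mm below the ledge top. One more small press, then I'll draw back.

```bash
python3 -m inch '0 0 0.0006 0; 0 0 0 0; 0 0 0 0'|egrep 'clock|tcp|force'; python3 -m inch '0 0 -0.005 0; 0 0 -0.01 0; 0 0 -0.015 0; 0 0 -0.03 0; 0 0 -0.03 0; 0 0 -0.03 0; 0 -0.03 -0.02 0; 0 -0.04 0 0; 0 -0.04 0 0; 0 -0.03 0 0; 0 0 0 0; 0 0 0 0'|egrep 'clock|tcp|force'
python3 - <<'E'
from h import *
a=imaging.read_camera('scene');cv2.imwrite('pics/scene1.png',cv2.resize(a[140:340,140:500,::-1],None,fx=2.2,fy=2.2))
a=imaging.read_camera('wrist');cv2.imwrite('pics/wrist1.png',a[:,:,::-1])
for n,z in (('cover_front',.08),('red_cup',0),('yellow_cup',0),('bottle',0),('driver',0),('terminal',0),('meter',0)):
    for r in spotter.spot_point('scene',n)[:1]: print(n,round(r['confidence'],2),np.round(np.array(r['xy'])*[560,420]))
E
```

```text
clock: 15.05
tcp_pos: [0.5087, 0.0835, 0.0469]
contact_force: [-7.3, -3.0, 19.9]
gripper_force: 9.7
clock: 16.25
tcp_pos: [0.3694, 0.0957, 0.1856]
contact_force: [0.9, -0.2, 0.6]
gripper_force: 0.0
cover_front 0.97 [315. 194.]
red_cup 0.89 [337. 310.]
yellow_cup 0.75 [252. 285.]
bottle 0.59 [444. 282.]
driver 0.97 [357. 197.]
terminal 0.7 [286. 174.]
meter 0.87 [176. 207.]
```

View pics/scene1.png

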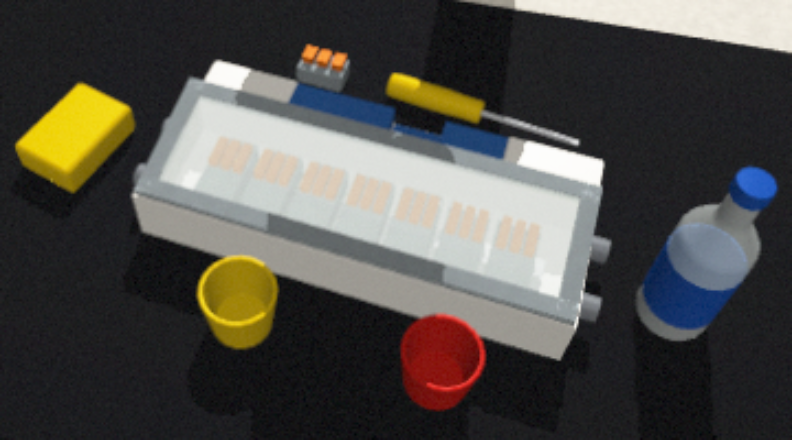

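View pics/wrist1.png

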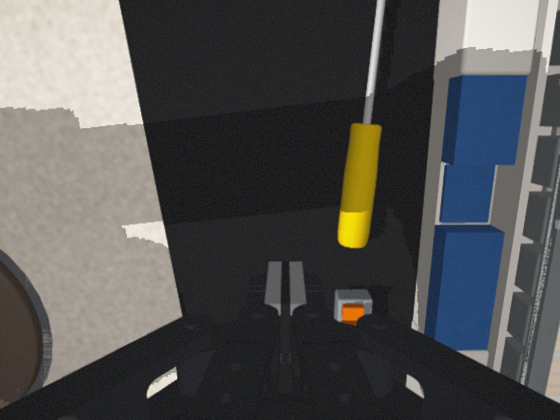

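The scene crop shows the cover's front edge raised: cover_front went from row 202 to row 194, and a gap shows above the wall. The wrist view shows the plate sunk in the notch around (467,193). The bystanders haven't moved and the arm is clear of everything.

```bash
python3 -c "
from rig import job; print(job.sign_off())"
```

```text
the job is handed in; nothing more can be done
None
```

I felt along the ledge from its right end, found the notch and pressed the release plate to its hard stop. The cover popped ajar by itself, the arm is drawn back clear, and the job is handed in.

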